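# Refit and hold the start knob of a watch box

## Robot

A 6-joint arm with a two-finger parallel gripper is mounted at the origin on the work surface. World frame = base frame: x ahead of the robot, y to its left, z up, the work surface at z = 0. Lengths are in mm, angles in rad, forces in N, time in s.
With the tool pointing down it reaches from about 400 to 925 mm from the base axis. Payload 12.5 kg.
Tool frame: the origin (TCP) lies between the finger pads; the fingertips stand 19 mm ahead of it and the grasp point (between the pads) is the TCP (env.nose_length is the distance from the TCP to the fingertips, in mm); z points along the fingers, y is the line along which they close (so a half turn about z gives the same grasp; the last joint's range is limited). The gripper opens to 95 mm and grips with 3 to 60 N. Pads are 20 mm wide; open, the fingers measure 119 mm over their backs; the gripper's body (75 mm by 180 mm) begins 59 mm behind the grasp point.
Start: joints at [1.071, 0.491, 1.559, -0, 1.092, -0.106], TCP at [239.797, 577.184, 233.661] pointing down, gripper open.
Joint ranges: [-3.1, 3.1], [-0.84, 2.19], [0.05, 2.79], [-1.13, 4.28], [0.06, 2.93], [-2.69, 2.69]. Speed limits (rad/s): [2.22, 2.22, 2.79, 3.14, 3.14, 3.14].

## Interface

Orientations are given as [roll, pitch, yaw] about the fixed x, y, z axes, in that order (R = Rz(yaw) Ry(pitch) Rx(roll)).
In Python, from cell import env gives the robot as it stands. The module is installed in compiled form; this text tells all that it offers.
- The arm moves only by the tool drive_tool, never from a script. Its argument "rows" is a list that holds one entry, the list of rows, each a list of 7 numbers: the shift along the tool's x, y, z scaled (see below), then the turn, a rotation vector about the tool's x, y, z scaled (see below), then the opening, from 0 (shut) to 1 (fully open). In form: [[[tx, ty, tz, ax, ay, az, jaw], ...]]. A call has 1 to 5 rows; each row shifts and turns the commanded pose from where the row before left it, along the tool's axes as they then stand; what a row does not reach is not made up. The controller multiplies each number of a shift by 250 mm and each number of a turn by 180 degrees. A row lasts 1/8 s, in which the tool goes at most 62.5 mm and 10.7 degrees, less where a joint would pass 70% of its speed; a pose out of reach is approached as far as the arm can. A call with a number of a shift or a turn outside -1 to 1 is refused whole. A call with a gripper value outside its range is refused whole. The fingers move at their own pace and stop on an object; the grip force is fixed at half the most. Time passes only in rows, so rows that do not move let the fingers close. It gives the time, the measured TCP pose, the force, the opening and the grip force at its end, in the units of the state.
- env.state(): the state, without advancing time (a new reading comes with each control period).
- env.read_camera(name): name is "side" or "top"; returns a dict with "color" (480x640x3 uint8, blue, green, red), "camera_matrix" (3x3 intrinsics, pixels), "pose" (4x4, takes a point from camera to world coordinates). Camera axes: x right, y up, looking along -z (the intrinsics and any distortion apply to the point x, -y, -z); pixel columns grow to the right and rows downward; lengths in mm; the calibration is good to about 2 mm. A picture is of the moment at which its call begins. There is no depth.
- env.job_done(): hands the job in; it is judged then, once.
Trained networks look in a picture, given as the dict that the camera call returned (one of the last four; its "shot" number tells which), for a name from the list of things; names that differ only in an ending like _2 or _b are one class to them, and where a whole thing is asked for, a point or a joint stands for the part that bears it (a point fixed in the world has none). Each returns a list of dicts, best first, with "score" (0 to 1); they miss things now and then, are a little off and sometimes report something else, mostly with a low value. They report only what shows in the picture. A call takes as long as a camera call. They do not tell look-alikes from the thing itself.
- env.search_frame(name, picture): "at" ([x, y, z] in mm, in the coordinates of the camera as it stood for that picture, good to about 4 mm: the middle of the surface that is visible of it).
- env.place_of(name, picture): "at" ([x, y, z] in mm, in the coordinates of the camera as it stood for that picture, good to about 4 mm: a listed point, or the origin of a listed thing).
The state is a dict: "t": time; "joints": joint angles; "qvel": joint speeds; "tau": joint torques, N m; "eef_pos": TCP position; "tcp_rot": TCP orientation; "ft_force": force on the tool from outside, world axes, zero at the start; "moment": the same for the moment, N m; "opening": opening from 0.0 (shut) to 1.0 (fully open); "grip_force": force on a finger pad.
Only numpy, scipy, OpenCV 4.12 (cv2) and the standard library are available. Lean on these libraries where they do the work, as an engineer would, in place of code of your own. Each camera call takes 0.05 s, during which the arm holds its last target. There are 200 camera calls.

## Task

The start knob of the black watch box has come apart. Take the brass D-section spindle out of the cork block and stand it fully home in the D-shaped socket on the watch box, flat side matching, and let go of it; then take the black knob from the dish, turn it so that its flat matches the spindle, push it fully onto the spindle, and press it all the way down against the spring. Finish while still holding the knob pressed in; do not let go, and leave the other things on the shelf where they are.

Things in the scene. Friction and masses are not known exactly. Their poses are not given: they have to be found in the camera images.
- watch_box: Fixed matte black watch box 120 x 250 mm. Origin on the shelf directly under the axis of the control hub. A flat control deck, 45 mm high, reaches 60 mm to either side of the hub along x and 65 mm to either side along y; from y = 65 to 185 mm stands the lidded watch case, 65 mm high. An orange line on the deck lies on the hub's +x side.
- hub_mouth (a point): Centre of the mouth of the D-shaped socket in the square 40 mm aluminium hub, on its top face, 52 mm above the shelf at rest. Axes as the watch box; the socket's flat is on the +x side (orange mark). Socket 17 mm deep, flat floor, radius 9 mm, flat 4 mm from the axis. The spindle goes in one way round only, with about 1 mm of play all round and 8 degrees in yaw.
- hub (a joint): How far the hub is pressed down, m: 0 at rest, 0.006 at its stop. A spring pushes it up with 5 N at rest and 11 N at the stop.
- spindle: Loose brass D-section spindle, 47 mm long, 50 g, upright. Origin: centre of its lower end, z up. Radius 8 mm with one flat along its length, 3 mm from the axis on the +x side: 15 mm across y (symmetric, best grip), 11 mm across x. Ends chamfered 2 mm. It starts 12 mm deep in a round hole of the cork block, 35 mm showing; in the socket 30 mm show.
- cork_block: Fixed cork block 70 x 70 x 22 mm that holds the spindle at the start; origin at the centre of its underside.
- knob: Loose black knob, 45 mm tall, 50 g, upright in the dish. Origin: centre of its underside, the mouth of a blind D-shaped bore 22 mm deep (radius 9 mm, flat 4 mm from the axis on the +x side). Round barrel of radius 23 mm, 27 mm high, grip bar on top. Fully on the spindle, its underside is 25 mm above the spindle's lower end, 8 mm above the hub's top face.
- dish: Loose round blue ceramic trinket dish, 120 mm across, 20 mm high, floor 5 mm thick, 400 g; origin at the centre of its underside. The knob stands in it.
- cedar_ball_center (a point): Centre of the cedar ball, 36 mm across, in the tray's lowest tier. Bystander.
- hair_clip: Silver metal hair clip 70 x 16 x 13 mm lying on the shelf. Bystander.
- cream_jar: Amber cream jar, 60 mm across, 55 mm tall. Bystander.
- scent_bottle: Green scent bottle, 48 mm across, 110 mm tall. Bystander.
- ring_box: Red ring box 60 x 60 x 45 mm. Bystander.
- knob_bar (a point): Centre of the knob's grip bar, 36 mm above the knob's underside. The bar is 44 mm long along the knob's x, 14 mm wide along y (grip it across this), 18 mm high; the orange pointer line on its +x half marks the side of the bore's flat.
Not all that is in view belongs to the job. Several things look just like the knob: the one meant starts farthest from the robot's base.

How it is judged (in metres and radians):
On the way, in this order (a step that is already met when the one before it is completed fails the run):
1. the spindle stands fully home in the socket, upright, and is released (z of spindle in the frame of hub_mouth below -0.014 m and horizontal distance between spindle and hub_mouth below 0.004 m and angle between spindle's own z axis and vertical below 0.15 rad and contact force between the fingers and spindle below 0.2 N), for 0.2 s.
2. the knob is fully on the spindle, flats matching (z of knob in the frame of spindle below 0.028 m and horizontal distance between knob and spindle below 0.006 m and angle between the x axis of knob and the x axis of spindle, either way round below 0.3 rad), for 0.1 s.
At the end, for the whole second after the job is handed in: Through the last second the spindle is home in the socket (within 3 mm of the floor), the knob is fully on it (within 3 mm) with flats matching and upright within 0.15 rad, the fingers hold the knob (over 2 N), and the hub is held down more than 4.2 of its 6 mm (all of step 2 and z of spindle in the frame of hub_mouth below -0.014 m and horizontal distance between spindle and hub_mouth below 0.004 m and z of knob in the frame of spindle above 0.022 m and angle between knob's own z axis and vertical below 0.15 rad and value of joint hub above 0.0042 m and contact force between the fingers and knob above 2 N); the arm keeps its last pose, push and grip.
It fails at once if a bystander is moved by more than 20 mm (distance of any of cedar_ball_center, hair_clip, cream_jar, scent_bottle, ring_box from where it was at the start of the episode above 0.02 m).
It fails at once if the dish is dragged more than 40 mm (distance of dish from where it was at the start of the episode above 0.04 m).
It also fails if it takes over 51 s, if anything falls off the work surface, if the arm or the gripper's body presses on something with over 40 N, if the wrist force passes 120 N, or if a joint passes its speed limit or range.

## Working session

There is one attempt and no reset: what is moved stays moved. The work goes in short steps, Python scripts to look and compute and a tool call to move; the robot and the scene stay as the last step left them, time stands still between calls to the robot, and variables do not carry over. Pictures are saved under pics/ and viewed, at most 10 in all, crops included, and the job is handed in when it is done.

Besides the shell and the picture viewer there is one more tool, called as name(argument=value, ...) on one line, values as JSON. drive_tool: Moves the arm, as the interface text tells. Its arguments: {"type":"object","properties":{"rows":{"type":"array","items":{"type":"array","items":{"type":"array","items":{"type":"number","minimum":-1,"maximum":1}}}}},"required":["rows"]}

```bash
mkdir -p pics; cat > h.py <<'E'
from cell import env
import numpy as np, cv2
def w(p,a): return (np.array(p['pose'])@np.r_[a,1])[:3]
def look(cam,names,save=None):
    p=env.read_camera(cam)
    if save: cv2.imwrite(save,p['color'])
    for n in names:
        for r in env.place_of(n,p)[:6]:
            if r['score']>.2: print(cam,n,round(r['score'],2),w(p,r['at']).round(1))
    return p
def px(p,X):
    c=np.linalg.inv(p['pose'])@np.r_[X,1]; q=p['camera_matrix']@np.array([c[0],-c[1],-c[2]]); return q[:2]/q[2]
def ray(p,u,v,z):
    d=np.linalg.inv(p['camera_matrix'])@np.array([u,v,1]); d=p['pose'][:3,:3]@(d*[1,-1,-1]); o=p['pose'][:3,3]
    return o+d*(z-o[2])/d[2]
E
python3 - <<'E'
from h import *
for c in('top','side'):
    p=look(c,['hub_mouth','watch_box','spindle','cork_block','knob','knob_bar','dish','cedar_ball_center','hair_clip','cream_jar','scent_bottle','ring_box'],f'pics/{c}1.png')
    print(np.array(p['pose']).round(2),p['camera_matrix'])
print(env.state())
E
```

```text
top hub_mouth 0.7 [559.4 -79.3  49.2]
top hub_mouth 0.31 [704.7 244.3  19.7]
top watch_box 0.61 [556.9 -81.3  -3.6]
top spindle 0.62 [ 472.6 -310.5   13.8]
top cork_block 0.91 [ 465.1 -310.6   -0.7]
top cork_block 0.5 [ 702.7 -264.6   -3. ]
top knob 0.92 [345.7 281.3  -2.6]
top knob 0.88 [449.1 180.2   2.4]
top knob 0.56 [479.5 298.7   7.9]
top knob_bar 0.84 [481.9 299.8  41.3]
top knob_bar 0.71 [440.2 178.8  33.8]
top knob_bar 0.55 [346.4 277.1  39.6]
top dish 0.98 [ 4.792e+02  2.981e+02 -1.000e-01]
top cedar_ball_center 0.51 [704.8 246.5  25.1]
top hair_clip 0.69 [ 703.2 -264.2   -4.8]
top cream_jar 0.66 [ 7.613e+02 -2.640e+01 -2.000e-01]
top cream_jar 0.55 [483.7 302.3  41.7]
top scent_bottle 0.63 [ 7.806e+02 -1.651e+02 -4.000e-01]
top ring_box 0.9 [ 677.5 -399.9   -2.1]
[[-0.00000e+00  1.00000e+00 -7.00000e-02  4.93580e+02]
 [-1.00000e+00 -0.00000e+00 -1.00000e-02 -4.72400e+01]
 [-1.00000e-02  7.00000e-02  1.00000e+00  1.24487e+03]
 [ 0.00000e+00  0.00000e+00  0.00000e+00  1.00000e+00]] [[514.07158881   0.         321.64469127]
 [  0.         514.07158881 241.45692356]
 [  0.    
[... 1034 characters left out ...]
           0.           1.        ]]
{'t': 1.3, 'joints': array([ 1.07141750e+00,  4.90897132e-01,  1.55891606e+00, -1.10442954e-05,
        1.09171283e+00, -1.05590112e-01]), 'qvel': array([-0.0004628 ,  0.00062794, -0.00010309, -0.00049816,  0.0004473 ,
       -0.0006742 ]), 'tau': array([-4.60224546e-04, -6.12455034e+01, -2.58424652e+01,  6.93821465e-02,
        4.46419220e-02, -5.98663382e-05]), 'eef_pos': array([239.78392024, 577.1777799 , 233.65718762]), 'tcp_rot': array([3.14152742e+00, 1.67699406e-05, 2.74780903e+00]), 'ft_force': array([ 0.33233091, -0.90633142,  0.45581726]), 'moment': array([ 0.023541  , -0.03098858,  0.0431354 ]), 'grip_force': 0.0, 'opening': 0.9968150348820186}
```

View pics/top1.png

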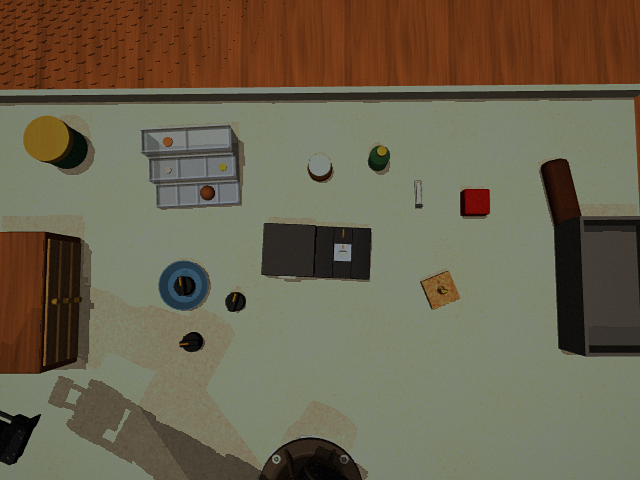

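View pics/side1.png

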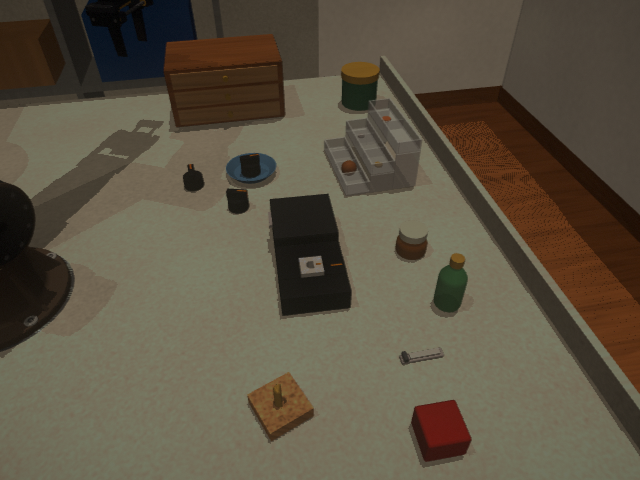

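Top view: knob in the blue dish at (184,286), spindle in the cork at (441,290), hub at (343,252) with the orange line above it (+x). I need crops to read the orientations.

```bash
python3 - <<'E'
from h import *
t=cv2.imread('pics/top1.png');s=cv2.imread('pics/side1.png')
def c(i,u,v,r=16,n=260): return cv2.convertScaleAbs(cv2.resize(i[v-r:v+r,u-r:u+r],(n,n),interpolation=cv2.INTER_CUBIC),alpha=1.6,beta=15)
cv2.imwrite('pics/c.png',np.vstack([np.hstack([c(t,441,289),c(t,343,247,24),c(t,184,286)]),np.hstack([c(s,278,394),c(s,315,266,24),c(s,250,166)])]))
E
```

```text
(no output)
```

View pics/c.png

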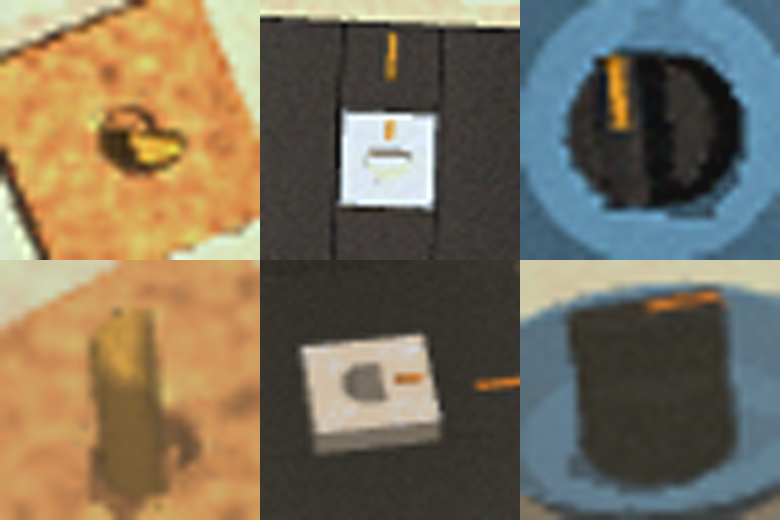

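Crops: hub and knob flats point to about +x (image up). The spindle's flat isn't readable yet, so I'll zoom in and compute the axes by ray.

```bash
python3 - <<'E'
from h import *
P={}
for c in('top','side'):
    ims=[env.read_camera(c) for _ in range(6)]; P[c]=ims[-1]; P[c]['color']=np.mean([i['color'].astype(float) for i in ims],0)
import pickle; pickle.dump(P,open('P.pkl','wb'))
def z(c,u,v,r,n=390):
    i=P[c]['color'][v-r:v+r,u-r:u+r]; i=np.clip(i*1.7,0,255).astype(np.uint8); return cv2.resize(i,(n,n),interpolation=cv2.INTER_NEAREST)
cv2.imwrite('pics/z.png',np.hstack([z('top',442,290,11),z('side',279,393,15)]))
# orange pixel fits (top)
p=P['top'];im=p['color']
def org(p,u0,v0,r,zz,sel=lambda a:a):
    im=p['color'];v,u=np.mgrid[v0-r:v0+r+1,u0-r:u0+r+1];b,g,rr=[im[v,u,k] for k in range(3)]
    m=np.clip((rr-b-40)/60,0,1); 
    q=np.array([ray(p,a,c_,zz) for a,c_ in zip(u.ravel(),v.ravel())])[:,:2];wt=m.ravel()
    mu=(q*wt[:,None]).sum(0)/wt.sum();C=((q-mu).T*wt)@(q-mu)/wt.sum();e,V=np.linalg.eigh(C);d=V[:,1]*np.sign(V[0,1])
    print(mu.round(1),'yaw',np.degrees(np.arctan2(d[1],d[0])).round(1),e.round(1),wt.sum().round(1))
print('knob');org(p,181,282,8,45);org(P['side'],255,155,14,45)
print('deck');org(p,343,233,5,45);org(P['side'],337,265,9,45);print('hubmark');org(p,343,245,4,52);org(P['side'],319,264,5,52)
# hub white centroid
for c,(u0,v0) in dict(top=(343,252),side=(311,266)).items():
    p=P[c];r=16;g=p['color'][v0-r:v0+r,u0-r:u0+r].min(2);m=(g>110).astype(np.uint8)
    k=max(cv2.findContours(m,cv2.RETR_EXTERNAL,cv2.CHAIN_APPROX_NONE)[0],key=cv2.contourArea)
    ctr,_,_=cv2.minAreaRect(k);print(c,'hub',ctr,ray(p,ctr[0]+u0-r,ctr[1]+v0-r,52).round(1),cv2.minAreaRect(k))
# dark knob blob inside dish (top)
p=P['top'];u0,v0,r=184,286,14;g=p['color'][v0-r:v0+r,u0-r:u0+r];print('blue>..');m=(g[:,:,0]<75).astype(float);v,u=np.nonzero(m);print(u.mean()+u0-r,v.mean()+v0-r,m.sum(),ray(p,u.mean()+u0-r,v.mean()+v0-r,30).round(1))
E
```

```text
knob
[491.8 301.7] yaw 5.3 [ 1.2 30.5] 13.4
[490.2 307.6] yaw 7.2 [ 0.9 35.7] 4.8
deck
[603.5 -80.3] yaw -2.7 [ 0.5 30.7] 8.2
[601.6 -80.4] yaw -3.0 [ 0.7 30.9] 10.1
hubmark
[570.5 -78.7] yaw -14.9 [0.9 5.6] 3.6
[569.3 -78.9] yaw -1.6 [1.2 5.5] 4.9
top hub (15.0, 16.0) [558.  -77.9  52. ] ((15.0, 16.0), (16.0, 16.0), 90.0)
side hub (9.0, 20.0) [542.3 -90.2  52. ] ((9.0, 20.0), (0.0, 0.0), 0.0)
blue>..
183.93946731234865 286.14769975786925 413.0 [479.1 295.3  30. ]
```

View pics/z.png

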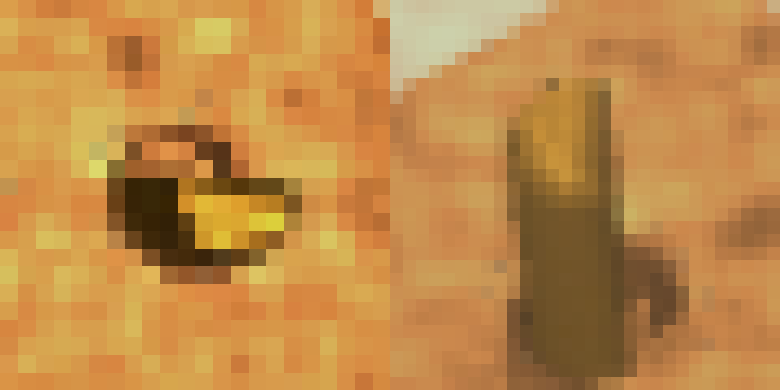

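The top crop shows the bright D face at about (444,291) with its straight edge up, so the flat faces roughly +x. I'll grip across x so the pad squares up the flat, and work out the centres with rays.

```bash
cat >> h.py <<'E'
from scipy.spatial.transform import Rotation as Ro
def plan(pos,yaw,tag=''):
    "rows in tool units to go from here to pos, tool down, tool yaw(deg)"
    s=env.state(); R=Ro.from_euler('xyz',s['tcp_rot']); T=Ro.from_euler('xyz',[np.pi,0,np.radians(yaw)])
    print(tag,'eef',s['eef_pos'].round(1),np.degrees(s['tcp_rot']).round(1),'shift/250',(R.inv().apply(np.array(pos)-s['eef_pos'])/250).round(4),'turn/180',((R.inv()*T).as_rotvec()/np.pi).round(4),'t',s['t'])
E
python3 - <<'E'
from h import *
import pickle;P=pickle.load(open('P.pkl','rb'))
print('hub side',ray(P['side'],310.8,265.1,52))
print('spindle top flat edge',ray(P['top'],444,288.9,57),'round',ray(P['top'],444,293.4,57))
print('side top back',ray(P['side'],277,384,57))
from scipy.optimize import minimize
# silhouette fit: spindle vs sampled cork by template: project D prism; brass top face in top view (bright yellow)
im=P['top']['color'];u0,v0,r=444,291,7
b,g,R=[im[v0-r:v0+r+1,u0-r:u0+r+1,k] for k in range(3)]
m=np.clip((g-b-60)/40,0,1);
np.set_printoptions(linewidth=200);print((R-b).round().astype(int)); print(g.round().astype(int))
plan([470,-310,150],0)
E
```

```text
hub side [555.93711329 -80.7437058   52.        ]
spindle top flat edge [ 472.4651566  -311.25355948   57.        ] round [ 462.1916311  -311.05848662   57.        ]
side top back [ 467.96287335 -305.10309606   57.        ]
[[ 78  86  89  84  86  72  85  80  77  88  79  89  84  88  80]
 [ 76  81  83  81  65  84  90  81  76  83  89  90  88  88  80]
 [ 65  77  73  60  53  58  82  87  80  78  81  84  87  87  86]
 [ 76  50  86  90  88  44  37  86  86  82  79  78  78  83  88]
 [ 51  68  69  71  71  86  36  75  84  78  76  74  73  83  86]
 [ 46  29  29  26  84  67  53  44  44  44  61  79  82  88  81]
 [ 48  29  29  30 100 101 102 104  95  88  54  82  86  83  81]
 [ 54  31  29  26  46  98 102 101  97  95  69  80  78  88  83]
 [ 67  45  31  26  35  97  99  97  81  64  81  78  71  78  89]
 [ 89  83  52  33  34  28  31  44  50  76  82  81  77  76  84]
 [ 86  81  81  65  62  53  61  80  73  76  81  83  82  80  82]
 [ 82  78  81  86  90  90  90  90  82  81  88  88  88  80  79]
 [ 81  76  82  89  86  85  89  89  88  86  89  88  90  85  82]
 [ 79  74  84  86  85  87  87  86  85  84  84  82  79  84
[... 446 characters left out ...]
]
 [ 38  21  23  22  85 109 102  94  80  74  50  82  87  72  69]
 [ 50  24  20  19  38  97 100  98 115 122  78  91 101  81  70]
 [ 77  40  24  21  29  89 111  86  65  55  88 101 115 102  80]
 [ 87  85  47  26  25  22  35  36  58  98  96  96 101 106  88]
 [ 85  98 107  61  51  56  51  95 115 106  94  92  93  95  91]
 [ 94 102  98  91  85  82  80  79  93  94  79  80  82  96 100]
 [ 94 106  92  83  89  89  80  75  78  87  77  81  78  86  91]
 [ 99 108  89  84  87  84  84  86  88  89  88  91  97  89  84]
 [ 98 100  90  84  92  97  92  87  96  98  84  88 104  92  87]]
 eef [239.8 577.2 233.7] [180.   -0.  157.4] shift/250 [-2.2121 -2.9239  0.3343] turn/180 [ 0.000e+00 -1.000e-04  8.747e-01] t 1.9
```

drive_tool(rows=[[[0, 0, 0, 0, 0, 0.0535, 1], [0, 0, 0, 0, 0, 0.0535, 1], [0, 0, 0, 0, 0, 0.0535, 1], [0, 0, 0, 0, 0, 0.0535, 1], [0, 0, 0, 0, 0, 0.0535, 1]]])

```text
t: 2.52
eef_pos: [239.8, 577.2, 233.6]
tcp_rot: [3.142, -0.0, 1.902]
ft_force: [-0.2, 0.6, -0.2]
opening: 0.996
grip_force: 0.0
```

drive_tool(rows=[[[0, 0, 0, 0, 0, 0.0535, 1], [0, 0, 0, 0, 0, 0.0535, 1], [-0.15, 0.18, 0, 0, 0, 0, 1], [-0.15, 0.18, 0, 0, 0, 0, 1], [-0.15, 0.18, 0, 0, 0, 0, 1]]])

```text
t: 3.15
eef_pos: [376.0, 463.6, 233.8]
tcp_rot: [3.141, -0.0, 1.572]
ft_force: [1.1, 1.4, 0.7]
opening: 1.0
grip_force: 0.0
```

drive_tool(rows=[[[-0.15, 0.18, 0, 0, 0, 0, 1], [-0.15, 0.18, 0, 0, 0, 0, 1], [-0.23, 0, 0, 0, 0, 0, 1], [-0.23, 0, 0, 0, 0, 0, 1], [-0.23, 0, 0, 0, 0, 0, 1]]])

```text
t: 3.78
eef_pos: [464.8, 215.5, 233.7]
tcp_rot: [3.141, -0.0, 1.571]
ft_force: [-0.8, -0.2, -0.1]
opening: 0.996
grip_force: 0.0
```

drive_tool(rows=[[[-0.23, 0, 0, 0, 0, 0, 1], [-0.23, 0, 0, 0, 0, 0, 1], [-0.23, 0, 0, 0, 0, 0, 1], [-0.23, 0, 0, 0, 0, 0, 1], [-0.23, 0, 0, 0, 0, 0, 1]]])

```text
t: 4.4
eef_pos: [464.9, -72.1, 233.9]
tcp_rot: [3.141, 0.0, 1.571]
ft_force: [1.1, -0.3, -1.0]
opening: 0.996
grip_force: 0.0
```

drive_tool(rows=[[[-0.23, 0, 0.05, 0, 0, 0, 1], [-0.23, 0, 0.1, 0, 0, 0, 1], [-0.23, 0, 0.1, 0, 0, 0, 1], [-0.1, 0, 0.1, 0, 0, 0, 1], [0, 0, 0, 0, 0, 0, 1]]])

```text
t: 5.03
eef_pos: [464.4, -268.4, 144.7]
tcp_rot: [-3.139, -0.002, 1.569]
ft_force: [0.6, 0.6, 1.1]
opening: 0.996
grip_force: 0.0
```

drive_tool(rows=[[[-0.17, 0.012, 0, 0, 0, 0, 1], [0, 0, 0.15, 0, 0, 0, 1], [0, 0, 0.13, 0, 0, 0, 0.6], [0, 0, 0.099, 0, 0, 0, 0.4], [0, 0, 0, 0, 0, 0, 0.3]]])

```text
t: 5.65
eef_pos: [468.2, -308.5, 51.2]
tcp_rot: [-3.14, -0.001, 1.572]
ft_force: [-0.1, 0.8, 1.1]
opening: 0.737
grip_force: 0.0
```

```bash
python3 - <<'E'
from h import *
P={c:look(c,['spindle'],None) for c in('top','side')}
z=lambda c,u,v,r:cv2.resize(np.clip(P[c]['color'][v-r:v+r,u-r:u+r]*1.6,0,255).astype(np.uint8),(390,390),interpolation=cv2.INTER_CUBIC)
cv2.imwrite('pics/g1.png',np.hstack([z('top',444,289,35),z('side',279,390,35)]))
plan([467.3,-311,50],90)
E
```

```text
side spindle 0.73 [ 466.3 -309.1   11. ]
 eef [ 468.9 -309.8   53.1] [1.799e+02 1.000e-01 9.010e+01] shift/250 [-0.0047 -0.0064  0.0123] turn/180 [0.0005 0.0004 0.0003] t 5.85
```

View pics/g1.png

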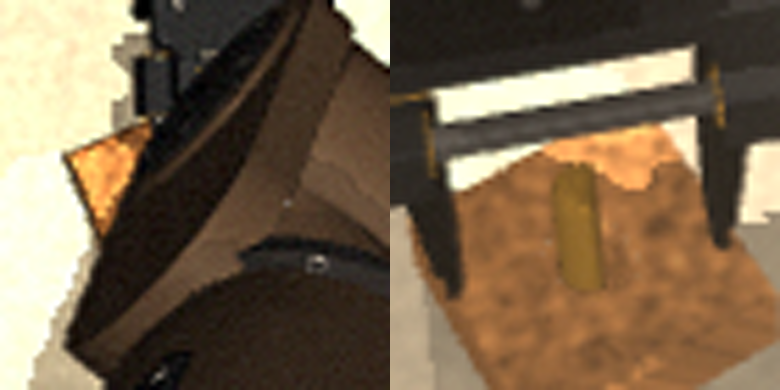

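Side view: the spindle stands midway between the fingers. Closing on it.

drive_tool(rows=[[[-0.004, -0.004, 0.012, 0, 0, 0, 0.25], [0, 0, 0, 0, 0, 0, 0.25], [0, 0, 0, 0, 0, 0, 0.25], [0, 0, 0, 0, 0, 0, 0.2], [0, 0, 0, 0, 0, 0, 0.15]]])

```text
t: 6.48
eef_pos: [467.2, -310.8, 48.5]
tcp_rot: [3.142, -0.0, 1.571]
ft_force: [1.6, -0.2, -0.2]
opening: 0.167
grip_force: 0.0
```

drive_tool(rows=[[[0, 0, 0, 0, 0, 0, 0.12], [0, 0, 0, 0, 0, 0, 0.12], [0, 0, 0, 0, 0, 0, 0.12]]])

```text
t: 6.85
eef_pos: [467.2, -310.8, 48.5]
tcp_rot: [3.142, -0.0, 1.571]
ft_force: [0.5, 0.4, 0.9]
opening: 0.117
grip_force: 0.2
```

drive_tool(rows=[[[0, 0, 0, 0, 0, 0, 0], [0, 0, 0, 0, 0, 0, 0], [0, 0, 0, 0, 0, 0, 0], [0, 0, -0.1, 0, 0, 0, 0], [0, 0, -0.15, 0, 0, 0, 0]]])

```text
t: 7.48
eef_pos: [466.8, -310.5, 110.8]
tcp_rot: [-3.14, -0.002, 1.571]
ft_force: [-0.2, -0.3, -1.1]
opening: 0.106
grip_force: 30.0
```

```bash
python3 - <<'E'
from h import *
import pickle;P=pickle.load(open('P.pkl','rb'));np.set_printoptions(linewidth=220)
from scipy.optimize import minimize
# fit hub square top (z=52,40mm) yaw -2.9 to both views: maximise outline contrast
def fit(c):
    p=P[c];g=p['color'].mean(2).astype(np.float32);g=cv2.resize(g,None,fx=8,fy=8,interpolation=cv2.INTER_LINEAR);g=cv2.GaussianBlur(g,(0,0),3)
    def val(h,cx,cy,a):
        s=np.linspace(-.8,.8,15)*20
        q=np.concatenate([np.c_[s,0*s+h],np.c_[s,0*s-h],np.c_[0*s+h,s],np.c_[0*s-h,s]])
        r=np.array([[np.cos(a),-np.sin(a)],[np.sin(a),np.cos(a)]]);q=q@r.T+[cx,cy]
        U=np.array([px(p,[x,y,52]) for x,y in q])*8+3.5
        return cv2.remap(g,U[:,:1].astype(np.float32),U[:,1:].astype(np.float32),1).mean()
    f=lambda t:val(22,*t)-val(18,*t)
    o=minimize(f,[558.5,-78.5,-.05],method='Nelder-Mead',options=dict(initial_simplex=[[558.5,-78.5,-.05],[562,-78.5,-.05],[558.5,-75,-.05],[558.5,-78.5,.05]]))
    print(c,o.x[:2].round(2),np.degrees(o.x[2]).round(1),o.fun.round(1))
fit('top');fit('side')
q=look('side',['spindle']);cv2.imwrite('pics/s2.png',q['color']);s=env.state();print(s['eef_pos'],s['opening'],s['grip_force'],s['ft_force'])
E
```

```text
top [557.99 -78.25] -1.7 -99.7
side [556.31 -78.66] -2.7 -63.9
side spindle 0.52 [ 465.4 -309.7   68.8]
[ 468.25802898 -311.68542562  114.09811898] 0.10715417377044638 29.999724559461356 [-0.22498407  0.05212    -1.2545228 ]
```

drive_tool(rows=[[[0.2, 0.08, 0, 0, 0, 0, 0], [0.2, 0.08, 0, 0, 0, 0, 0], [0.2, 0.08, 0, 0, 0, 0, 0], [0.2, 0.08, 0, 0, 0, 0, 0], [0.13, 0.03, 0, 0, 0, 0.015, 0]]])

```text
t: 8.2
eef_pos: [555.0, -76.0, 110.2]
tcp_rot: [-3.141, -0.0, 1.525]
ft_force: [0.1, 0.5, -0.4]
opening: 0.106
grip_force: 30.0
```

drive_tool(rows=[[[0, 0, 0, 0, 0, 0, 0], [0, 0, 0, 0, 0, 0, 0]]])

```text
t: 8.45
eef_pos: [554.3, -78.6, 110.5]
tcp_rot: [-3.141, -0.0, 1.525]
ft_force: [0.5, -0.6, -0.7]
opening: 0.107
grip_force: 30.0
```

```bash
python3 - <<'E'
from h import *
q=look('side',['spindle'])
plan([555.5,-78.3,95],87.3)
z=lambda u,v,r:cv2.resize(np.clip(q['color'][v-r:v+r,u-r:u+r]*1.8,0,255).astype(np.uint8),(500,500),interpolation=cv2.INTER_CUBIC)
cv2.imwrite('pics/g2.png',z(311,255,35))
E
```

```text
side spindle 0.49 [555.5 -79.9  70.6]
 eef [554.3 -79.2 110.8] [-180.    -0.    87.3] shift/250 [0.0039 0.0045 0.0631] turn/180 [-0.0001 -0.     -0.0001] t 8.55
```

View pics/g2.png

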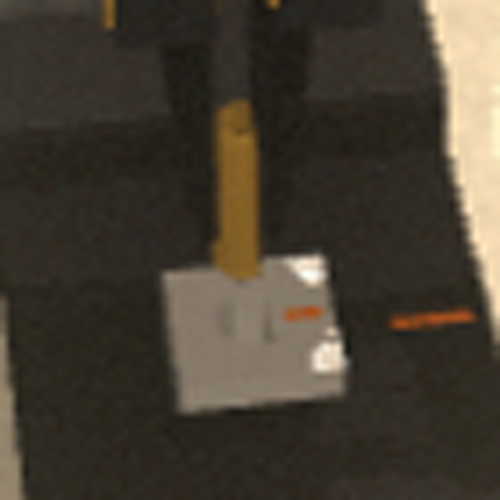

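Side view: the spindle hangs over the socket with its flat toward the orange mark (right). It needs about +1 mm in x, then I'll lower it gently.

drive_tool(rows=[[[0.004, 0.0045, 0.03, 0, 0, 0, 0], [0, 0, 0.03, 0, 0, 0, 0], [0, 0, 0.01, 0, 0, 0, 0], [0, 0, 0.01, 0, 0, 0, 0], [0, 0, 0.01, 0, 0, 0, 0]]])

```text
t: 9.18
eef_pos: [555.8, -77.4, 88.4]
tcp_rot: [3.141, -0.0, 1.524]
ft_force: [-0.4, 0.4, -0.9]
opening: 0.109
grip_force: 30.0
```

drive_tool(rows=[[[0, 0, 0.006, 0, 0, 0, 0], [0, 0, 0.006, 0, 0, 0, 0], [0, 0, 0, 0, 0, 0, 0]]])

```text
t: 9.55
eef_pos: [555.8, -77.3, 85.5]
tcp_rot: [3.142, -0.0, 1.524]
ft_force: [-0.8, 0.4, -0.7]
opening: 0.108
grip_force: 30.0
```

drive_tool(rows=[[[0, 0, 0.012, 0, 0, 0, 0], [0, 0, 0.012, 0, 0, 0, 0], [0, 0, 0.01, 0, 0, 0, 0], [0, 0, 0.008, 0, 0, 0, 0], [0, 0, 0, 0, 0, 0, 0]]])

```text
t: 10.18
eef_pos: [555.7, -77.3, 74.9]
tcp_rot: [-3.141, -0.0, 1.524]
ft_force: [-0.9, 0.5, -0.3]
opening: 0.104
grip_force: 30.0
```

drive_tool(rows=[[[0, 0, 0.004, 0, 0, 0, 0], [0, 0, 0, 0, 0, 0, 0]]])

```text
t: 10.42
eef_pos: [555.8, -77.3, 74.0]
tcp_rot: [3.142, -0.0, 1.524]
ft_force: [0.6, -0.5, -1.0]
opening: 0.104
grip_force: 30.0
```

drive_tool(rows=[[[0, 0, 0, 0, 0, 0, 0.14], [0, 0, 0, 0, 0, 0, 0.3], [0, 0, 0, 0, 0, 0, 0.3], [0, 0, 0, 0, 0, 0, 0.3], [0, 0, 0, 0, 0, 0, 0.3]]])

```text
t: 11.05
eef_pos: [555.8, -77.3, 74.0]
tcp_rot: [3.142, -0.0, 1.524]
ft_force: [0.0, 0.2, 0.2]
opening: 0.3
grip_force: 0.0
```

drive_tool(rows=[[[0, 0, -0.08, 0, 0, 0, 0.5], [0, 0, -0.15, 0, 0, 0, 0.8], [0, 0, -0.15, 0, 0, 0, 0.8], [0.15, -0.1, -0.05, 0, 0, -0.05, 0.8], [0.15, -0.1, 0, 0, 0, -0.05, 0.8]]])

```text
t: 11.68
eef_pos: [503.4, -3.5, 182.5]
tcp_rot: [3.139, 0.001, 1.843]
ft_force: [0.2, -0.2, 0.0]
opening: 0.763
grip_force: 0.0
```

```bash
python3 - <<'E'
from h import *
q=look('side',['spindle','dish','knob','knob_bar']);t=look('top',['spindle','dish','knob','knob_bar'])
plan([480,298,150],185)
z=lambda q,u,v,r:cv2.resize(np.clip(q['color'][v-r:v+r,u-r:u+r]*1.8,0,255).astype(np.uint8),(390,390),interpolation=cv2.INTER_CUBIC)
cv2.imwrite('pics/g3.png',np.hstack([z(q,311,255,35),z(t,343,250,20)]))
E
```

```text
side spindle 0.72 [ 5.594e+02 -7.820e+01 -2.000e-01]
side spindle 0.51 [555.2 -74.2  34.7]
side dish 0.79 [478.7 300.8  -3.7]
side knob 0.9 [350.  283.7  -3.5]
side knob 0.72 [441.3 182.8   1. ]
side knob_bar 0.91 [346.6 279.3  30.3]
side knob_bar 0.87 [440.1 179.2  33.7]
side knob_bar 0.71 [476.5 298.4  45.2]
top dish 0.66 [4.798e+02 3.032e+02 4.000e-01]
top knob 0.89 [344.9 279.7  -2.9]
top knob 0.62 [481.2 293.9   7.8]
top knob 0.53 [445.2 178.6   3.4]
top knob_bar 0.69 [440.2 176.8  33.4]
top knob_bar 0.56 [479.4 298.5  43.5]
 eef [503.9  -4.8 181.3] [-180.    -0.   105.3] shift/250 [1.1936 0.2263 0.1252] turn/180 [-0.00e+00 -1.00e-04 -4.43e-01] t 12.175
```

View pics/g3.png

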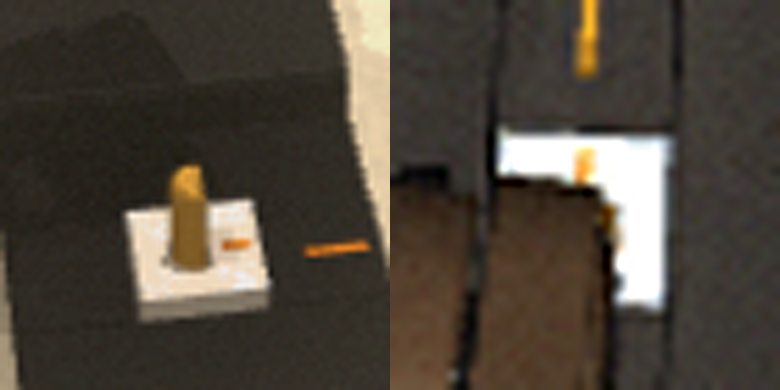

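Spindle stands home in the hub. On to the knob in the dish at about (480, 300).

drive_tool(rows=[[[0.235, 0.045, 0, 0, 0, 0, 1], [0.235, 0.045, 0, 0, 0, 0, 1], [0.235, 0.045, 0, 0, 0, 0, 1], [0.235, 0.045, 0, 0, 0, 0, 1], [0.235, 0.045, 0, 0, 0, 0, 1]]])

```text
t: 12.8
eef_pos: [480.2, 295.7, 181.4]
tcp_rot: [3.141, -0.0, 1.837]
ft_force: [1.3, -0.8, -0.4]
opening: 0.999
grip_force: 0.0
```

drive_tool(rows=[[[0, 0, 0.04, 0, 0, -0.0555, 0.8], [0, 0, 0.04, 0, 0, -0.0555, 0.6], [0, 0, 0.04, 0, 0, -0.0555, 0.5], [0, 0, 0.04, 0, 0, -0.0555, 0.5], [0, 0, 0.04, 0, 0, -0.0555, 0.5]]])

```text
t: 13.42
eef_pos: [480.5, 293.7, 131.0]
tcp_rot: [-3.141, -0.0, 2.715]
ft_force: [0.9, -0.1, -0.6]
opening: 0.538
grip_force: 0.0
```

drive_tool(rows=[[[0, 0, 0.02, 0, 0, -0.0555, 0.5], [0, 0, 0.02, 0, 0, -0.0555, 0.5], [0, 0, 0.02, 0, 0, -0.0555, 0.5], [0, 0, 0, 0, 0, 0, 0.5]]])

```text
t: 13.92
eef_pos: [480.4, 293.7, 116.0]
tcp_rot: [-3.141, -0.001, -3.052]
ft_force: [0.7, 0.0, -0.2]
opening: 0.502
grip_force: 0.0
```

```bash
python3 - <<'E'
from h import *
plan([480.3,299.8,52.5],185.5)
q=look('side',['knob_bar'])
z=lambda q,u,v,r:cv2.resize(np.clip(q['color'][v-r:v+r,u-r:u+r]*1.8,0,255).astype(np.uint8),(500,500),interpolation=cv2.INTER_CUBIC)
cv2.imwrite('pics/g4.png',z(q,250,150,35))
E
```

```text
eef [480.4 293.7 116. ] [-180.    -0.  -174.9] shift/250 [-0.0021  0.0244  0.2542] turn/180 [-0.0001 -0.0002 -0.002 ] t 13.925
side knob_bar 0.94 [440.1 178.   33.3]
side knob_bar 0.86 [476.3 296.3  40.8]
side knob_bar 0.78 [344.7 279.6  30.3]
```

View pics/g4.png

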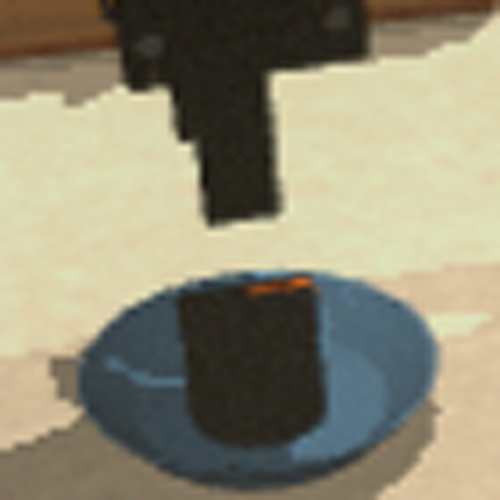

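Fingers hang over the knob's bar, spread along y. Descending and closing.

drive_tool(rows=[[[0, 0.02, 0.1, 0, 0, -0.002, 0.5], [0, 0, 0.1, 0, 0, 0, 0.5], [0, 0, 0.04, 0, 0, 0, 0.5], [0, 0, 0.008, 0, 0, 0, 0.5], [0, 0, 0, 0, 0, 0, 0.3]]])

```text
t: 14.65
eef_pos: [480.0, 299.0, 55.2]
tcp_rot: [3.141, 0.001, -3.045]
ft_force: [-0.2, -0.3, 0.4]
opening: 0.443
grip_force: 0.0
```

drive_tool(rows=[[[0, 0, 0, 0, 0, 0, 0.25], [0, 0, 0, 0, 0, 0, 0.2], [0, 0, 0, 0, 0, 0, 0.17], [0, 0, 0, 0, 0, 0, 0.15]]])

```text
t: 15.15
eef_pos: [479.8, 299.0, 54.7]
tcp_rot: [3.141, 0.0, -3.044]
ft_force: [-0.2, 0.7, 0.2]
opening: 0.156
grip_force: 0.3
```

drive_tool(rows=[[[0, 0, 0.008, 0, 0, 0, 0.18], [0, 0, 0, 0, 0, 0, 0.1], [0, 0, 0, 0, 0, 0, 0], [0, 0, 0, 0, 0, 0, 0], [0, 0, 0, 0, 0, 0, 0]]])

```text
t: 15.78
eef_pos: [479.7, 298.9, 52.5]
tcp_rot: [3.142, -0.0, -3.044]
ft_force: [-1.1, 0.6, -1.0]
opening: 0.146
grip_force: 30.0
```

drive_tool(rows=[[[0, 0, -0.04, 0, 0, 0, 0], [0, 0, -0.2, 0, 0, 0, 0], [0, 0, -0.15, 0, 0, 0, 0], [0, 0, 0, 0, 0, 0, 0]]])

```text
t: 16.27
eef_pos: [480.7, 299.5, 153.3]
tcp_rot: [3.14, 0.005, -3.044]
ft_force: [-0.3, -0.4, -1.3]
opening: 0.145
grip_force: 30.0
```

```bash
python3 - <<'E'
from h import *
plan([558.3,-77.5,150],177.3)
q=look('side',['knob_bar','knob'])
z=lambda q,u,v,r:cv2.resize(np.clip(q['color'][v-r:v+r,u-r:u+r]*1.8,0,255).astype(np.uint8),(500,500),interpolation=cv2.INTER_CUBIC)
cv2.imwrite('pics/g5.png',z(q,250,130,45))
E
```

```text
eef [480.7 299.5 153.3] [ 179.9    0.3 -174.4] shift/250 [-0.1615 -1.531   0.011 ] turn/180 [0.0007 0.0016 0.0462] t 16.275
side knob_bar 0.89 [438.7 177.3  33. ]
side knob_bar 0.88 [475.4 295.2 146.2]
side knob_bar 0.84 [344.4 283.8  33.8]
side knob 0.9 [349.9 283.5  -1.3]
side knob 0.88 [4.410e+02 1.843e+02 2.000e-01]
side knob 0.61 [557.9 -79.1  33.9]
side knob 0.6 [480.6 299.6 101. ]
```

View pics/g5.png

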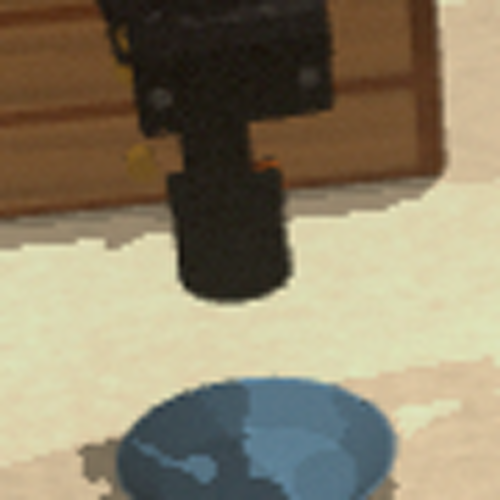

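Knob is lifted, pointer on the +x side, dish left in place. I'll measure the knob's offset in the grip along x by projecting its model.

```bash
python3 - <<'E'
from h import *
q=env.read_camera('side');g=q['color'].astype(int);s=env.state()['eef_pos'];print(s)
zu=s[2]-52.5+5
a=np.linspace(0,2*np.pi,180)
def ext(cx,cy,z,r=23):
    U=np.array([px(q,[cx+r*np.cos(t),cy+r*np.sin(t),z]) for t in a]);return U[:,0].min(),U[:,0].max(),U[np.argmin(U[:,0]),1]
for dz in(6,10,14,18,22):
    l,r,v=ext(s[0],s[1],zu+dz);v=int(round(v));row=g[v].sum(1);seg=row[int(l)-12:int(r)+13];u=np.arange(int(l)-12,int(r)+13)
    bg=np.median(seg[:4]),np.median(seg[-4:]);c=row[int((l+r)/2)];
    i=np.nonzero(seg<(np.array(bg).mean()+c)/2)[0]
    f=lambda k,b:u[k]; 
    # subpixel half crossing
    k=i[0];th=(bg[0]+c)/2;le=u[k-1]+(seg[k-1]-th)/(seg[k-1]-seg[k])+0
    k=i[-1];th=(bg[1]+c)/2;re=u[k]+(th-seg[k])/(seg[k+1]-seg[k])
    sc=(r-l)/46
    print(dz,v,'pred',round(l,1),round(r,1),'meas',round(le,1),round(re,1),'dx mm',round(((le+re)-(l+r))/2/sc,2))
# fingers: rows for z=s+ -5..+15 at front face
for z in(5,10,15):
    P=px(q,[s[0],s[1]-13,s[2]+z]);v=int(round(P[1]));print(z,P.round(1),g[v,int(P[0])-14:int(P[0])+15].sum(1))
E
```

```text
[479.26623922 298.69198958 149.15245525]
6 134 pred 235.6 256.5 meas 235.7 256.4 dx mm 0.09
10 132 pred 235.4 256.3 meas 235.8 256.2 dx mm 0.24
14 131 pred 235.2 256.1 meas 235.5 256.1 dx mm 0.31
18 129 pred 235.0 256.0 meas 235.6 255.8 dx mm 0.46
22 127 pred 234.8 255.8 meas 235.7 255.5 dx mm 0.63
5 [244.3 116.9] [123 131 126 128 128 125 122  95  41  51  48  49  53  48  46  51  51  47
  51  52  65  80  62  53  86 127 115 109 115]
10 [244.  114.7] [125 124 125 134 136 133 121  72  50  48  48  44  44  48  50  43  45  46
  54  68 103 108  93  94 115 137 137 133 135]
15 [243.8 112.6] [134 128 121 118 134 139 133 125  59  40  50  45  44  47  44  46  43  42
  49  46  74 142 141 138 141 136 138 138 138]
```

drive_tool(rows=[[[-0.02, -0.2, 0, 0, 0, 0, 0], [-0.02, -0.23, 0, 0, 0, 0, 0], [-0.02, -0.23, 0, 0, 0, 0, 0], [-0.02, -0.23, 0, 0, 0, 0, 0], [-0.02, -0.23, 0, 0, 0, 0, 0]]])

```text
t: 17.1
eef_pos: [531.7, 20.9, 149.0]
tcp_rot: [3.141, -0.002, -3.044]
ft_force: [1.2, 0.6, -0.7]
opening: 0.145
grip_force: 30.0
```

drive_tool(rows=[[[-0.03, -0.23, 0, 0, 0, 0, 0], [-0.03, -0.182, 0, 0, 0, 0, 0], [0, 0, 0, 0, 0, 0.046, 0], [0, 0, 0, 0, 0, 0, 0], [0, 0, 0, 0, 0, 0, 0]]])

```text
t: 17.73
eef_pos: [556.7, -77.8, 149.4]
tcp_rot: [3.141, -0.001, 3.098]
ft_force: [0.5, 0.1, -0.7]
opening: 0.145
grip_force: 30.0
```

```bash
python3 - <<'E'
from h import *
plan([557.8,-77.8,137],177.3)
q=look('side',['knob','dish'])
z=lambda q,u,v,r:cv2.resize(np.clip(q['color'][v-r:v+r,u-r:u+r]*1.8,0,255).astype(np.uint8),(560,560),interpolation=cv2.INTER_CUBIC)
cv2.imwrite('pics/g6.png',z(q,311,240,40))
E
```

```text
eef [556.7 -77.8 149.4] [ 1.800e+02 -1.000e-01  1.775e+02] shift/250 [-0.0046  0.0002  0.0498] turn/180 [ 0.0001 -0.0004  0.0013] t 17.725
side knob 0.89 [442.7 183.3   1.1]
side knob 0.87 [349.2 282.1  -0.9]
side knob 0.75 [558.5 -79.2  99.9]
side knob 0.54 [ 698.  -265.     0.9]
side dish 0.61 [481.9 301.8  -2.9]
```

View pics/g6.png

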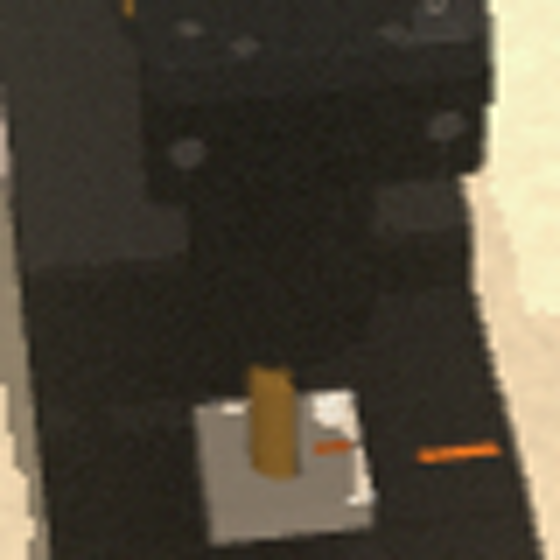

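The spindle stands in the hub directly below the held knob. Lowering with force checks.

drive_tool(rows=[[[-0.003, 0, 0.03, 0, 0, 0.001, 0], [0, 0, 0.03, 0, 0, 0, 0], [0, 0, 0.015, 0, 0, 0, 0], [0, 0, 0.008, 0, 0, 0, 0], [0, 0, 0, 0, 0, 0, 0]]])

```text
t: 18.5
eef_pos: [557.7, -78.3, 129.2]
tcp_rot: [3.141, -0.0, 3.092]
ft_force: [-0.7, -0.1, -0.2]
opening: 0.146
grip_force: 30.0
```

drive_tool(rows=[[[0, 0, 0.008, 0, 0, 0, 0], [0, 0, 0.006, 0, 0, 0, 0], [0, 0, 0, 0, 0, 0, 0]]])

```text
t: 18.88
eef_pos: [557.7, -78.3, 125.7]
tcp_rot: [3.141, -0.0, 3.092]
ft_force: [0.5, 1.0, -0.2]
opening: 0.145
grip_force: 30.0
```

drive_tool(rows=[[[0, 0, 0.012, 0, 0, 0, 0], [0, 0, 0.012, 0, 0, 0, 0], [0, 0, 0.012, 0, 0, 0, 0], [0, 0, 0.01, 0, 0, 0, 0], [0, 0, 0, 0, 0, 0, 0]]])

```text
t: 19.5
eef_pos: [557.6, -78.3, 114.0]
tcp_rot: [3.141, -0.0, 3.092]
ft_force: [-0.2, 0.9, -0.5]
opening: 0.144
grip_force: 30.0
```

drive_tool(rows=[[[0, 0, 0.01, 0, 0, 0, 0], [0, 0, 0.01, 0, 0, 0, 0], [0, 0, 0.006, 0, 0, 0, 0], [0, 0, 0, 0, 0, 0, 0]]])

```text
t: 20.0
eef_pos: [557.7, -78.3, 107.7]
tcp_rot: [3.141, -0.0, 3.092]
ft_force: [-0.6, 0.9, -0.1]
opening: 0.146
grip_force: 30.0
```

drive_tool(rows=[[[0, 0, 0.006, 0, 0, 0, 0], [0, 0, 0.006, 0, 0, 0, 0], [0, 0, 0, 0, 0, 0, 0]]])

```text
t: 20.38
eef_pos: [557.9, -78.4, 105.0]
tcp_rot: [-3.142, 0.001, 3.092]
ft_force: [0.7, 0.3, 5.0]
opening: 0.146
grip_force: 30.0
```

drive_tool(rows=[[[0, 0, 0.006, 0, 0, 0, 0], [0, 0, 0.004, 0, 0, 0, 0], [0, 0, 0, 0, 0, 0, 0]]])

```text
t: 20.75
eef_pos: [558.0, -78.4, 102.7]
tcp_rot: [-3.141, 0.001, 3.092]
ft_force: [0.2, -0.7, 6.4]
opening: 0.145
grip_force: 30.0
```

drive_tool(rows=[[[0, 0, 0.006, 0, 0, 0, 0], [0, 0, 0.006, 0, 0, 0, 0], [0, 0, 0, 0, 0, 0, 0]]])

```text
t: 21.12
eef_pos: [558.4, -78.5, 100.3]
tcp_rot: [-3.141, 0.002, 3.092]
ft_force: [-1.1, 0.4, 11.5]
opening: 0.148
grip_force: 30.0
```

drive_tool(rows=[[[0, 0, 0.006, 0, 0, 0, 0], [0, 0, 0.004, 0, 0, 0, 0], [0, 0, 0, 0, 0, 0, 0]]])

```text
t: 21.5
eef_pos: [559.2, -78.7, 99.9]
tcp_rot: [-3.141, 0.005, 3.092]
ft_force: [-4.6, 1.5, 33.7]
opening: 0.146
grip_force: 30.0
```

drive_tool(rows=[[[0, 0, -0.003, 0, 0, 0, 0], [0, 0, 0, 0, 0, 0, 0], [0, 0, 0, 0, 0, 0, 0]]])

```text
t: 21.88
eef_pos: [558.9, -78.6, 100.0]
tcp_rot: [-3.141, 0.004, 3.092]
ft_force: [-3.2, 0.4, 26.5]
opening: 0.147
grip_force: 30.0
```

```bash
python3 - <<'E'
from h import *
look('side',['knob','knob_bar','dish']);s=env.state();print(s['eef_pos'],s['tcp_rot'],s['ft_force'],s['grip_force'],s['t'])
E
```

```text
side knob 0.95 [561.3 -77.1  50.4]
side knob 0.67 [442.6 182.9   0.7]
side knob 0.64 [349.1 282.5  -2.2]
side knob_bar 0.76 [346.  280.5  31.5]
side knob_bar 0.64 [440.8 176.4  30.5]
side knob_bar 0.56 [556.1 -82.7  91.5]
side dish 0.82 [481.5 303.3  -1. ]
[558.95409455 -78.60668934  99.98484001] [-3.14080178  0.00439331  3.09188477] [-3.52378577 -0.03939111 27.3214745 ] 30.027030408382416 22.075
```

```bash
python3 -c "
from cell import env
print(env.job_done())"
```

```text
the job is handed in; nothing more can be done
None
```

I handed the job in at about 22 s: the spindle is in the socket, and the knob is on it and still held pressed down against the stop with about 27 N. No verdict came back; the last check was by force and detector readings, because the 10 pictures were used up.

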